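Wedge the short gel tray tight in the caster and hold it for the pour

ROBOT

A 6-joint arm with a two-finger parallel gripper is mounted at the origin on a cart in front of the work surface, level with it; the furniture and walls round the work are solid. World frame = base frame: x ahead of the robot, y to its left, z up, the work surface at z = 0. Lengths are in m, angles in rad, forces in N, time in s.
With the tool pointing down it reaches from about 0.4 to 0.825 m from the base axis. Payload 7 kg.
Tool frame: the origin (TCP) lies at the very end of the fingers, on their centre line; the grasp point (between the pads) lies arm.hold_point_z behind it (arm.hold_point_z is the distance from the TCP to the grasp point, in m); z points along the fingers, y is the line along which they close (so a half turn about z gives the same grasp; the last joint's range is limited). The gripper opens to 88 mm and grips with 3 to 60 N. Pads are 19 mm wide; open, the fingers measure 130 mm over their backs; the gripper's body (78 mm by 193 mm) begins 47 mm behind the grasp point.
Start: joints at [1.392, 0.359, 0.012, 0, -1.224, -0.288], TCP at [0.304, 0.603, 0.227] pointing down, gripper open.
Joint ranges: [-3.07, 3.07], [-1.43, 2.12], [-1.02, 1.25], [-3.03, 1.67], [-3.05, -0], [-3.03, 3.03]. Speed limits (rad/s): [2.39, 2.39, 3.01, 3.14, 3.14, 3.14].

INTERFACE

Orientations are given as [roll, pitch, yaw] about the fixed x, y, z axes, in that order (R = Rz(yaw) Ry(pitch) Rx(roll)).
In Python, from station import arm gives the robot as it stands.
- The arm moves only by the shell command python3 nudge.py 'ROWS' [FORCE]. ROWS is a JSON object with one list for each field, all of the same length, 1 to 20, a row being the entries at one place: finger_gap (the finger opening in m), tx, ty, tz (the shift in fractions of the full range, 1 being 75 cm), twist (a turn about the tool's z in parts of the range, where 1.0 means 4 rad); each row is the pose to reach, as a shift and turn from the pose commanded when the command began, along the tool's axes at that moment; what a row does not reach only later rows make up. A row lasts 1/12 s, in which the tool goes at most 0.0417 m and 0.125 rad, less where a joint would pass 70% of its speed; a pose out of reach is approached as far as the arm can. The fingers move at their own pace and stop on an object; FORCE is the grip in N (left out, the last holds). Time passes only in rows, so rows that do not move let the fingers close. It prints the time, the measured TCP pose, the force, the opening and the grip force at its end. Shift and turn numbers lie between -1 and 1, and a call with a number outside is refused. Input that does not fit is refused with a message, and nothing moves.
- arm.get_state(): the state, without advancing time (a new reading comes with each control period).
- arm.grab_frame(name): name is "scene" or "top"; returns the picture (420x560x3 uint8, red, green, blue); there is no depth.
- arm.camera_params(name): a dict with "fx", "fy", "cx", "cy" (pixels), "D" ([k1, k2, p1, p2, k3] as OpenCV has them; the pictures are not rectified), "T" (4x4, takes a point from camera to world coordinates). Camera axes: x right, y down, z forward; pixel columns grow to the right and rows downward; lengths in m; the calibration is good to about 2 mm. A picture is of the moment at which its call begins. camera_params takes no time and is no camera call.
- arm.job_done(): hands the job in; it is judged then, once.
The state is a dict: "t": time; "q": joint angles; "qd": joint speeds; "joint_efforts": joint torques, N m; "eef_pos": TCP position; "ee_rot": TCP orientation; "force": force on the tool from outside, world axes, zero at the start; "moment": the same for the moment, N m; "width": finger opening in m; "gripper_force": force on a finger pad.
Only numpy, scipy, OpenCV 4.12 (cv2) and the standard library are available. Lean on these libraries where they do the work, as an engineer would, in place of code of your own. Each camera call takes 0.05 s, during which the arm holds its last target. There are 200 camera calls.

TASK

Get the short tray in the two-bay gel caster ready for pouring: in its bay, slide the movable end wall forward until the tray sits against its gasket, then slide the loose wedge down into the gap this opens behind that wall (the long tray's bay never opens wide enough for it; leave that tray as it is). Push the wedge down until its flange rests on the side walls, so that the tray is pressed flush into its gasket, and finish while still gripping the wedge and holding it down; do not disturb the other things on the bench.

Things in the scene. Friction and masses are not known exactly. Their poses are not given: they have to be found in the camera images.
- caster: grey gel caster, 180 (x) x 190 (y) mm, fixed; origin: centre of its underside, on the bench. Two bays along x, gasket end at +x, wedge end towards the robot; centre lines at y = +44 (left) and -44 mm, 73 wide, floor 16 mm above the bench. At the wedge end a fixed upright end wall, inner face at x = -69, 14 thick, and side walls (cheeks) on to x = -11, tops 46 mm up; rails beyond 26 mm up
- short_tray: clear open-ended gel tray 80 mm long (x), 70 wide, 22 high, loose in one of the two bays, with a white comb clipped firmly across it near the gasket end (comb top 38 mm above the underside). Origin: centre of its underside. At first about 13 mm short of the gasket; touching the gasket its origin is at caster x = +21 mm. 0.09 to 0.16 kg
- long_tray: the same kind of tray with comb, but 100 mm long; lies in the other bay, about 3 mm short of its gasket. To be left alone. Origin: centre of its underside
- dam_left (a joint): movable white end wall of the left bay: travel in m, 0 rearmost (front face at caster x = -45 mm), growing towards the gasket; 0.026 when an 80 mm tray touches the gasket (0.006 for a 100 mm tray). 30 mm high, front upright, 10 mm thick at the top, back sloping 20 degrees so that the foot is 21 mm thick. Slides with about 1 N and stays where left
- dam_right (a joint): the same in the right bay
- dam_left_tab (a point): middle of the upright finger tab on the left movable wall: tab 8 mm thick (x), 42 wide (y), from 16 mm below to 10 mm above this point (point 62 mm above the bench); pinch it across its thickness or push it. It moves with the wall
- dam_right_tab (a point): the same on the right movable wall
- gasket_left (a joint): how far the left bay's grey gasket is pressed in, m: 0 to 0.008, springy, 0.9 N per mm; its face, 66 mm wide and 26 high, is at caster x = +61 mm when not pressed, in front of a wall 48 mm high
- gasket_right (a joint): the same in the right bay
- seat_left (a point): where the wedge's origin comes to lie when seated in the left bay, back against the fixed end wall and x as the caster's: 18 mm above the bench. With the movable wall and short tray forward there are about 6 mm of play forwards from here on entry; the wedge bears for the last 10 to 15 mm and takes some 4 to 12 N. Up to 6 mm forward of this point is still right
- seat_right (a point): the same in the right bay
- wedge: white wedge standing on the bench; origin: centre of its foot, 33 (x) x 66 (y) mm. Its back, at x = -16.6 mm, is upright and bears on the caster's fixed end wall; its front slopes 20 degrees outwards going up, matching the movable wall's back, to 43 mm from the back. Flange 84 mm wide (y), underside 28 mm above the foot, 5 thick, rests on the cheeks. 0.08 to 0.15 kg
- wedge_grip (a point): middle of the upright grip plate on the wedge: 10 mm thick (x), 44 wide (y), from 33 to 63 mm above the foot; this point is 52 mm above the foot and 6.6 mm behind (-x of) the wedge's origin
- forceps: steel forceps 128 mm long, 15 wide, 9 high, lying between caster and wedge; origin: centre of its underside
- tape_roll: roll of paper tape, 68 mm across, 19 high, lying left of the wedge; origin: centre of its underside

How it is judged:
On the way, in this order (a step that is already met when the one before it is completed fails the run):
1. the movable wall of the short tray's bay is slid forward with the tray against its gasket (within 3 mm) (x of short_tray in the frame of caster above 0.018 m and value of joint any of dam_left, dam_right above 0.0225 m), for 0.1 s.
2. the wedge stands in the gap behind that wall, its foot below the tops of the walls (z of wedge in the frame of caster below 0.038 m and x of wedge in the frame of caster between -0.057 and -0.043 m and y of wedge in the frame of short_tray between -0.007 and 0.007 m), for 0.05 s.
At the end, for the whole second after the job is handed in: Wedge in the short tray's bay behind the movable wall, upright, flange on the cheeks within 2.5 mm; short tray flat on the floor, square within 0.05 rad and pressed at least 2 mm into its gasket; gripper still holding the wedge (over 2 N), at rest (z of wedge in the frame of caster between 0.014 and 0.0205 m and angle between wedge's own z axis and vertical below 0.1 rad and x of wedge in the frame of caster between -0.057 and -0.043 m and y of wedge in the frame of short_tray between -0.007 and 0.007 m and ((y of short_tray in the frame of caster above 0 m and value of joint gasket_left above 0.002 m and value of joint dam_left above 0.0265 m) or (y of short_tray in the frame of caster below 0 m and value of joint gasket_right above 0.002 m and value of joint dam_right above 0.0265 m)) and angle between the x axis of short_tray and the x axis of caster, either way round below 0.05 rad and angle between short_tray's own z axis and vertical below 0.05 rad and z of short_tray in the frame of caster below 0.019 m and contact force between the fingers and wedge above 2 N and linear speed of wedge below 0.02 m/s); the arm keeps its last pose, push and grip.
It fails at once if the long tray is disturbed: moved more than 6 mm or pushed into its gasket (distance of long_tray from where it was at the start of the episode above 0.006 m or (y of long_tray in the frame of caster above 0 m and value of joint gasket_left above 0.0015 m) or (y of long_tray in the frame of caster below 0 m and value of joint gasket_right above 0.0015 m)).
It fails at once if forceps or tape roll are disturbed (moved more than 30 mm) (distance of any of forceps, tape_roll from where it was at the start of the episode above 0.03 m).
It also fails if it takes over 45 s, if anything falls off the work surface, if the arm or the gripper's body presses on something with over 40 N, if the wrist force passes 120 N, or if a joint passes its speed limit or range.

## Working session

There is one attempt and no reset: what is moved stays moved. The work goes in short steps, Python scripts to look and compute and a shell command to move; the robot and the scene stay as the last step left them, time stands still between calls to the robot, and variables do not carry over. Pictures are saved under pics/ and viewed, at most 10 in all, crops included, and the job is handed in when it is done.

```bash
ls; mkdir -p pics; python3 - <<'E'
from station import arm
import cv2,numpy as np
np.set_printoptions(precision=4,suppress=True)
for n in("scene","top"):
    im=arm.grab_frame(n); cv2.imwrite(f"pics/{n}0.png",im[:,:,::-1])
    p=arm.camera_params(n); print(n,p["fx"],p["fy"],p["cx"],p["cy"],p["D"]);print(np.array(p["T"]))
print(arm.hold_point_z); print(arm.get_state())
E
```

```text
nudge.py
pics
station.py
scene 478.98812715045517 478.98812715045517 275.9680373925314 214.68699386534703 [-0.006  0.     0.     0.     0.   ]
[[ 0.4434 -0.4644  0.7666 -0.3902]
 [-0.8963 -0.2194  0.3855 -0.5081]
 [-0.0108 -0.858  -0.5135  0.7028]
 [ 0.      0.      0.      1.    ]]
top 501.60675824813495 501.60675824813495 283.75309389901815 211.35397990174243 [-0.1372  0.      0.      0.      0.    ]
[[ 0.0188 -0.9923  0.1224  0.3578]
 [-0.9998 -0.0197 -0.0062 -0.0449]
 [ 0.0086 -0.1223 -0.9925  1.5029]
 [ 0.      0.      0.      1.    ]]
0.0188
{'t': 0.1, 'q': array([ 1.3921,  0.3593,  0.0112, -0.0003, -1.2241, -0.2881]), 'qd': array([-0.0002, -0.0016,  0.0022,  0.0016,  0.0008,  0.0003]), 'joint_efforts': array([ -0.001 , -58.4161,  29.3751,   7.0155,   0.0101,  -0.    ]), 'eef_pos': array([0.3036, 0.6024, 0.2257]), 'ee_rot': array([ 3.1401, -0.0002, -0.4669]), 'force': array([-0.6604, -0.0386,  0.0593]), 'moment': array([-0.0071,  0.0222,  0.0399]), 'gripper_force': 0.0, 'width': 0.08764914160894796}
```

View pics/scene0.png

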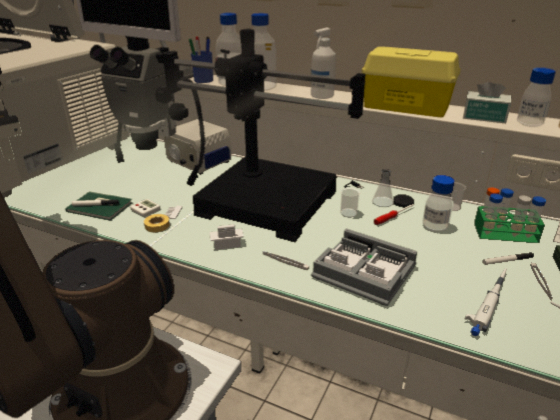

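View pics/top0.png

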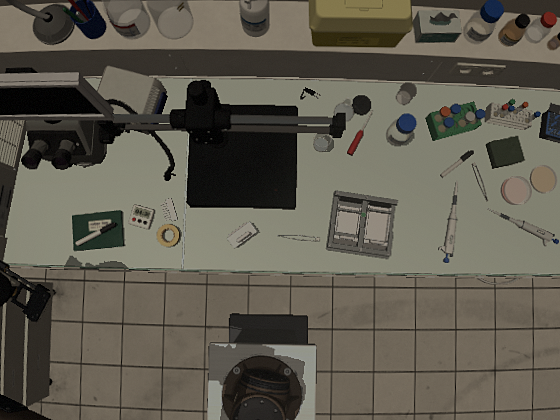

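Both views show the caster (scene ~(365,265), top ~(362,223)), the wedge (scene (227,236), top (243,235)), the forceps between them and the tape left of the wedge. Next I'll zoom in.

```bash
python3 - <<'E'
import cv2,numpy as np
t=cv2.imread("pics/top0.png")[180:265,220:405]; s=cv2.imread("pics/scene0.png")[215:305,200:420]
g=lambda i:cv2.LUT(i,(255*(np.arange(256)/255)**0.6).astype(np.uint8))
f=lambda i,k:cv2.resize(g(i),None,fx=k,fy=k,interpolation=cv2.INTER_CUBIC)
a=f(t,3.4);b=f(s,3.4)
o=np.zeros((a.shape[0]+b.shape[0],760,3),np.uint8);o[:a.shape[0],:a.shape[1]]=a;o[a.shape[0]:,:b.shape[1]]=b
print(a.shape,o.shape);cv2.imwrite("pics/z0.png",o)
E
```

```text
(289, 629, 3) (595, 760, 3)
```

View pics/z0.png

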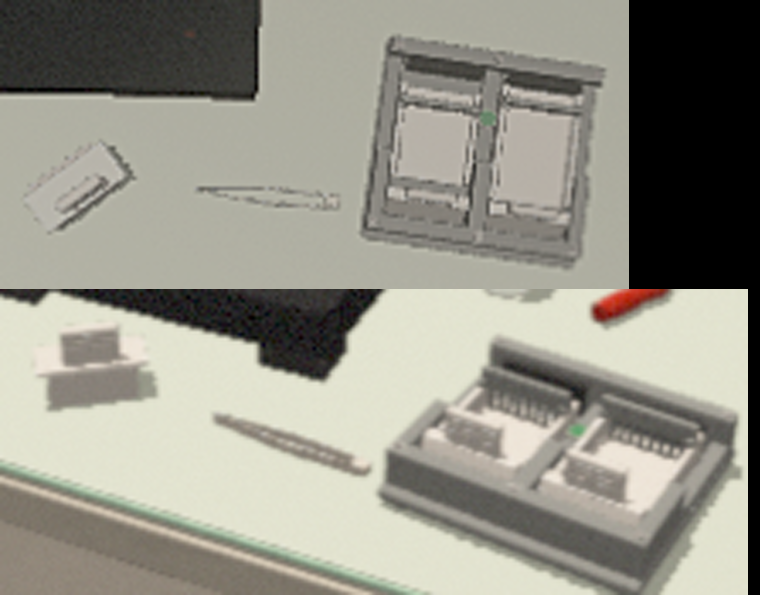

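```bash
cat > u.py <<'E'
import cv2,numpy as np
def crop(fn,c0,c1,r0,r1,k):
    i=cv2.imread(fn)[r0:r1,c0:c1]; i=cv2.LUT(i,np.clip(255*(np.arange(256)/235)**0.7,0,255).astype(np.uint8))
    i=cv2.resize(i,None,fx=k,fy=k,interpolation=cv2.INTER_CUBIC)
    for c in range(-(-c0//10)*10,c1,10):
        x=int((c-c0+.5)*k); cv2.line(i,(x,0),(x,i.shape[0]),(0,0,255) if c%50==0 else (200,160,0),1)
        cv2.putText(i,str(c),(x+1,8),0,.3,(0,0,255),1)
    for r in range(-(-r0//10)*10,r1,10):
        y=int((r-r0+.5)*k); cv2.line(i,(0,y),(i.shape[1],y),(0,0,255) if r%50==0 else (200,160,0),1)
        cv2.putText(i,str(r),(0,y-1),0,.3,(0,0,255),1)
    return i
E
python3 - <<'E'
from u import *
cv2.imwrite("pics/a.png",crop("pics/scene0.png",308,420,226,305,7))
o=np.zeros((600,800,3),np.uint8)
def put(i,x,y): o[y:y+i.shape[0],x:x+i.shape[1]]=i
put(crop("pics/top0.png",323,402,186,262,6),0,0)
put(crop("pics/top0.png",222,266,212,256,7),480,0)
put(crop("pics/scene0.png",205,250,220,254,7),480,310)
cv2.imwrite("pics/b.png",o)
E
```

```text
(no output)
```

View pics/a.png

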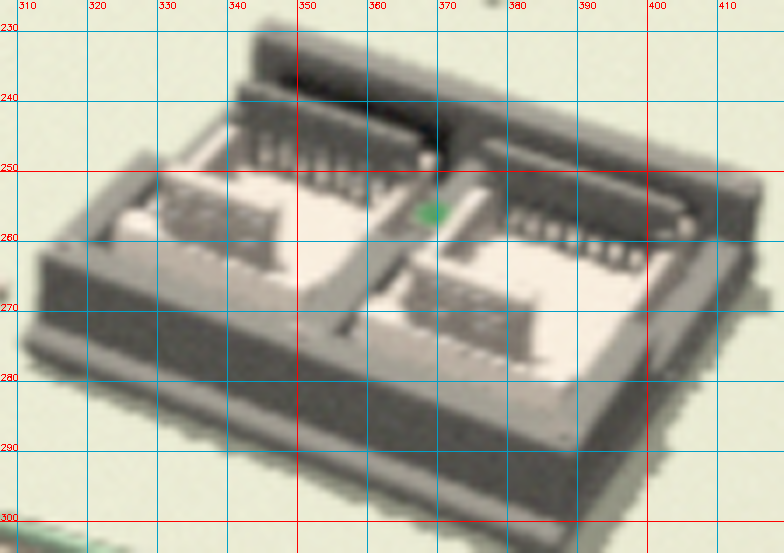

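View pics/b.png

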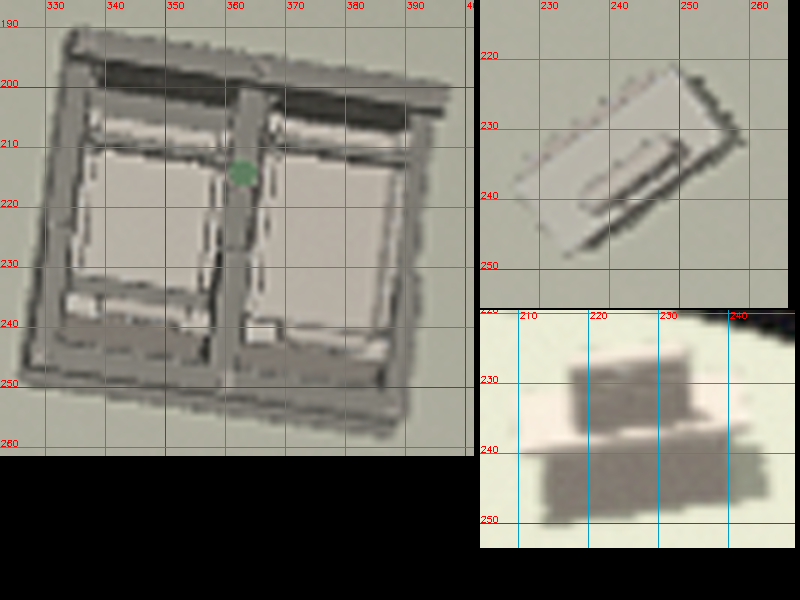

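Left bay holds the short tray: there's a wider comb-to-gasket gap there, and its wall stands 10 mm further forward. I picked these corners:
- **Caster, scene:** (313.3,261.3), (391.1,289.9), (345.4,228.1), (416.4,251.7).
- **Wedge plate back top, scene:** (217.6,227.7) and (234.6,226.4).

Next I'll cast rays and triangulate.

```bash
cat >> u.py <<'E'
from station import arm
P={n:arm.camera_params(n) for n in("scene","top")}
def ray(n,u,v):
    p=P[n];K=np.array([[p["fx"],0,p["cx"]],[0,p["fy"],p["cy"]],[0,0,1]])
    a=cv2.undistortPoints(np.array([[[u,v]]],float),K,np.array(p["D"],float))[0,0]
    T=np.array(p["T"]);return T[:3,3],T[:3,:3]@np.r_[a,1]
def onz(n,u,v,z):
    o,d=ray(n,u,v);return o+d*(z-o[2])/d[2]
def tri(a,b):
    (o1,d1),(o2,d2)=ray("scene",*a),ray("top",*b)
    s=np.linalg.lstsq(np.c_[d1,-d2],o2-o1,rcond=None)[0];p,q=o1+s[0]*d1,o2+s[1]*d2
    return (p+q)/2,np.linalg.norm(p-q)
def proj(n,X):
    p=P[n];K=np.array([[p["fx"],0,p["cx"]],[0,p["fy"],p["cy"]],[0,0,1]]);T=np.linalg.inv(np.array(p["T"]))
    return cv2.projectPoints(np.array(X,float).reshape(-1,1,3),cv2.Rodrigues(T[:3,:3])[0],T[:3,3],K,np.array(p["D"],float))[0][:,0]
E
python3 - <<'E'
from u import *
np.set_printoptions(precision=4,suppress=True)
print("tri castor rear L,R; gasket L,R; dot; plate L,R")
for a,b in [((313.3,261.3),(327.5,247.5)),((391.1,289.9),(390,256.3)),((345.4,228.1),(335,190.5)),((416.4,251.7),(397.5,199.7)),((369,256),(363,214.2)),((217.6,227.7),(237.4,242.3)),((234.6,226.4),(251.1,233))]: print(*tri(a,b))
print("scene z: caster 46/48, inner corners")
for u,v,z in [(313.3,261.3,.046),(391.1,289.9,.046),(345.4,228.1,.048),(416.4,251.7,.048),(322.6,260.6,.046),(356.9,273.1,.046),(387.6,280.6,.046)]: print(onz("scene",u,v,z))
print("top");
for u,v,z in [(327.5,247.5,.046),(390,256.3,.046),(335,190.5,.048),(397.5,199.7,.048)]: print(onz("top",u,v,z))
print("wedge scene plate back top, foot back, flange back")
for u,v,z in [(217.6,227.7,.063),(234.6,226.4,.063),(213.4,250.3,0),(240.3,246.7,0),(210.3,239.9,.028),(243.1,236.9,.028)]: print(onz("scene",u,v,z))
print("top flange FL FR BR BL, plate back")
for u,v,z in [(226.1,238.4,.033),(249.3,220.9,.033),(257.2,230.8,.033),(234,248.3,.033),(237.4,242.3,.063),(251.1,233,.063),(236.1,238.4,.063),(247.9,230.9,.063)]: print(onz("top",u,v,z))
E
```

```text
tri castor rear L,R; gasket L,R; dot; plate L,R
[ 0.4348 -0.1848  0.0494] 0.004123016410575116
[ 0.4123 -0.3693  0.0486] 0.006175654628348137
[ 0.6024 -0.2046  0.0481] 0.0017176801175484264
[ 0.5786 -0.3897  0.0468] 0.0008723239682545185
[ 0.5353 -0.2892  0.0314] 0.0005106029225458038
[0.4439 0.0762 0.064 ] 0.003036037195017459
[0.4702 0.0397 0.0629] 0.0020797788781493002
scene z: caster 46/48, inner corners
[ 0.4403 -0.1848  0.046 ]
[ 0.4173 -0.3714  0.046 ]
[ 0.6032 -0.2052  0.048 ]
[ 0.5765 -0.3895  0.048 ]
[ 0.4519 -0.2031  0.046 ]
[ 0.4413 -0.2886  0.046 ]
[ 0.4446 -0.3566  0.046 ]
top
[ 0.4341 -0.1832  0.046 ]
[ 0.4113 -0.3668  0.046 ]
[ 0.6021 -0.2038  0.048 ]
[ 0.5786 -0.3898  0.048 ]
wedge scene plate back top, foot back, flange back
[0.446  0.0758 0.063 ]
[0.4695 0.0405 0.063 ]
[0.4325 0.0853 0.    ]
[0.4759 0.0313 0.    ]
[0.4349 0.0936 0.028 ]
[0.4825 0.0253 0.028 ]
top flange FL FR BR BL, plate back
[0.4557 0.1137 0.033 ]
[0.5087 0.0468 0.033 ]
[0.4799 0.0228 0.033 ]
[0.4271 0.0896 0.033 ]
[0.4431 0.0775 0.063 ]
[0.4707 0.0388 0.063 ]
[0.4543 0.0816 0.063 ]
[0.4766 0.0482 0.063 ]
```

```bash
python3 - <<'E'
from u import *
np.set_printoptions(precision=4,suppress=True)
print("tab back top L,R:",onz("scene",330,249.6,.072),onz("scene",347.6,255.1,.072))
c,s=np.cos(-.127),np.sin(-.127);W=lambda x,y,z:[.503+c*x-s*y,-.2866+s*x+c*y,z]
for q in [(-.041,.065,.072),(-.041,.023,.072),(-.069,-.0075,.046),(-.083,.095,.046),(.061,.044,.048)]: print(q,np.array(W(*q)),proj("scene",W(*q)),proj("top",W(*q)))
# subpixel: column gradients along the dam/tray in top, at left bay, along caster x
im=cv2.cvtColor(cv2.imread("pics/top0.png"),cv2.COLOR_BGR2GRAY)
for y in(.035,.044,.053):
    p=proj("top",[W(x,y,.046) for x in np.arange(-.1,-.02,.004)]).astype(np.float32)
    print(cv2.remap(im,p[None,:,0],p[None,:,1],cv2.INTER_LINEAR)[0])
# across the bay walls: profile along y at x=-.055 and rails
for x,z in((-.055,.046),(.0,.026)):
    p=proj("top",[W(x,y,z) for y in np.arange(.1,-.104,-.004)]).astype(np.float32)
    print(x,cv2.remap(im,p[None,:,0],p[None,:,1],cv2.INTER_LINEAR)[0])
E
python3 nudge.py '{"finger_gap": [0.05],"tx": [0],"ty": [0],"tz": [0],"twist": [0]}'
```

```text
tab back top L,R: [ 0.4651 -0.2149  0.072 ] [ 0.462  -0.2581  0.072 ]
(-0.041, 0.065, 0.072) [ 0.4706 -0.2169  0.072 ] [[331.6977 248.586 ]] [[340.2025 234.5163]]
(-0.041, 0.023, 0.072) [ 0.4652 -0.2586  0.072 ] [[348.3068 254.3865]] [[354.6416 236.6235]]
(-0.069, -0.0075, 0.046) [ 0.4336 -0.2853  0.046 ] [[354.3811 274.6407]] [[362.3703 248.2503]]
(-0.083, 0.095, 0.046) [ 0.4327 -0.1819  0.046 ] [[310.8169 262.749 ]] [[327.0231 247.9666]]
(0.061, 0.044, 0.048) [ 0.5691 -0.2507  0.048 ] [[358.475  239.1542]] [[350.8275 201.9101]]
[134 135 139 104  88  55  85  88  85  69  82  81  85  85 135 100  82 103
 144 141]
[134 134 139  94  83  66  81  88  84  86  83  83  73  89 136 102  86  67
 139 143]
[135 135 140  81  84  50  86  89  90  72  82  82  82  79 137 104  83  90
 144 142]
-0.055 [109  36  90  90  85  69  82  80  80  81  82  82  82  82  82  83  81  82
  83  82  81  82  53  78  89  87  88  73  78  81  82  81  82  82  82  82
  82  82  79  83  82  79  80  76  50  72  88  80 107 133 134]
0.0 [125  68  87  90  86  69 116 128 144 141 141 141 141 140 140 140 140 140
 141 141 143 111 135  49  89  88  88  55 132 144 141 140 140 140 140 140
 139 139 138 140 139 139 141 114  94 121  81  83 117 136 132]
t: 0.18
eef_pos: [0.3036, 0.6025, 0.2259]
ee_rot: [3.14, -0.0, -0.467]
force: [0.5, 0.2, 0.1]
width: 0.0849
gripper_force: 0.0
```

Units first: shifts go in shares of 75 cm and turns go in shares of 4 rad. So 0.34 m / 0.75 = 0.4533, 0.26 m / 0.75 = 0.3467, 0.7 rad / 4 = 0.175.

```bash
python3 nudge.py '{"finger_gap": [0.05,0.05,0.05,0.05,0.05,0.05,0.05,0.05,0.05,0.05,0.05],"tx": [0.16,0.16,0.16,0.16,0.16,0.3467,0.3467,0.3467,0.3467,0.3467,0.3467],"ty": [0.2,0.2,0.2,0.2,0.2,0.4533,0.4533,0.4533,0.4533,0.4533,0.4533],"tz": [0,0,0,0,0,0,0,0,0,0,0],"twist": [0.075,0.075,0.075,0.075,0.075,0.175,0.175,0.175,0.175,0.175,0.175]}'; sleep 0; python3 -c "
from u import *;s=arm.get_state();print(s['q'])"
```

```text
t: 1.1
eef_pos: [0.3824, 0.179, 0.2267]
ee_rot: [-3.142, 0.0, -1.167]
force: [0.4, -0.5, 0.3]
width: 0.0497
gripper_force: 0.0
[ 9.09232890e-01 -7.47784517e-02 -5.06493960e-01 -1.46979317e-04
 -1.13890422e+00 -5.05792827e-01]
```

In the tool's units: 0.419 m / 0.75 = 0.5587, 0.0854 m / 0.75 = 0.1139, 0.531 rad / 4 = 0.1328.

```bash
python3 nudge.py '{"finger_gap": [0.05,0.05,0.05,0.05,0.05,0.05,0.05,0.05,0.05,0.05,0.05,0.05,0.05,0.05],"tx": [0.2667,0.2667,0.2667,0.2667,0.2667,0.5587,0.5587,0.5587,0.5587,0.5587,0.5587,0.5587,0.5587,0.5587],"ty": [0.0533,0.0533,0.0533,0.0533,0.0533,0.1139,0.1139,0.1139,0.1139,0.1139,0.1139,0.1139,0.1139,0.1139],"tz": [0,0,0,0,0,0.1333,0.1333,0.1333,0.1333,0.1333,0.1333,0.1333,0.1333,0.1333],"twist": [0.0675,0.0675,0.0675,0.0675,0.0675,0.1328,0.1328,0.1328,0.1328,0.1328,0.1328,0.1328,0.1328,0.1328]}'
python3 - <<'E'
from u import *
im=arm.grab_frame("scene");cv2.imwrite("pics/s1.png",im[:,:,::-1]);im=arm.grab_frame("top");cv2.imwrite("pics/t1.png",im[:,:,::-1])
o=np.zeros((600,800,3),np.uint8)
a=crop("pics/s1.png",300,420,190,300,5);b=crop("pics/t1.png",322,402,186,262,2.5)
o[:a.shape[0],:a.shape[1]]=a;o[:b.shape[0],600:600+b.shape[1]]=b
cv2.imwrite("pics/c.png",o)
E
```

```text
t: 2.27
eef_pos: [0.4688, -0.2368, 0.1264]
ee_rot: [3.141, 0.0, -1.699]
force: [0.8, 0.9, -0.2]
width: 0.05
gripper_force: 0.0
```

View pics/c.png

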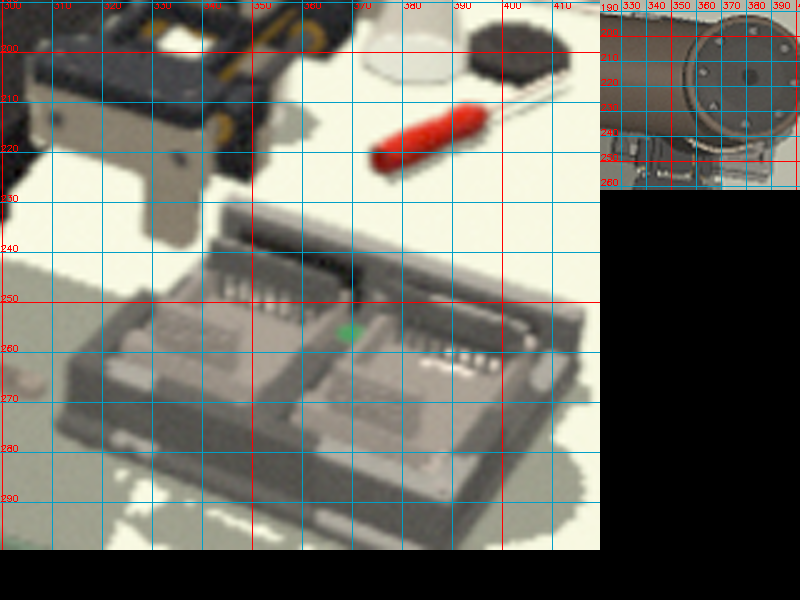

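The gripper hangs over the left tab, with the near finger tip at scene ~(334,238) and the tab at (338,254). I'll go down and pinch.

In the tool's units: 0.075 m / 0.75 = 0.1, 0.06 m / 0.75 = 0.08.

```bash
python3 nudge.py '{"finger_gap": [0.05,0.05,0.05,0.05,0.0,0,0,0,0],"tx": [0,0,0,0,0,0,0,0,0],"ty": [0,0,0,0,0,0,0,0,0],"tz": [0.04,0.08,0.1,0.1,0.1,0.1,0.1,0.1,0.1],"twist": [0,0,0,0,0,0,0,0,0]}' 10
```

```text
t: 3.12
eef_pos: [0.4698, -0.2367, 0.0527]
ee_rot: [-3.14, 0.0, -1.698]
force: [0.2, 0.2, -0.8]
width: 0.0221
gripper_force: 0.0
```

```bash
python3 nudge.py '{"finger_gap": [0,0,0,0],"tx": [0,0,0,0],"ty": [0,0,0,0],"tz": [0,0,0,0],"twist": [0,0,0,0]}' 10
```

```text
t: 3.45
eef_pos: [0.4693, -0.2368, 0.0518]
ee_rot: [-3.141, -0.0, -1.698]
force: [-1.0, 1.0, 3.2]
width: 0.0081
gripper_force: 10.0
```

In the tool's units: -0.008 m / 0.75 = -0.0107, -0.006 m / 0.75 = -0.008.

```bash
python3 nudge.py '{"finger_gap": [0,0,0,0],"tx": [0,0,0,0],"ty": [-0.004,-0.008,-0.0107,-0.0107],"tz": [0,0,0,0],"twist": [0,0,0,0]}' 10; python3 nudge.py '{"finger_gap": [0,0,0],"tx": [0,0,0],"ty": [-0.0027,-0.004,-0.004],"tz": [0,0,0],"twist": [0,0,0]}' 10; python3 nudge.py '{"finger_gap": [0,0,0],"tx": [0,0,0],"ty": [-0.0013,-0.0027,-0.0027],"tz": [0,0,0],"twist": [0,0,0]}' 10
```

```text
t: 3.78
eef_pos: [0.4781, -0.238, 0.0518]
ee_rot: [-3.141, -0.0, -1.697]
force: [0.3, 0.4, 4.8]
width: 0.0083
gripper_force: 10.0
t: 4.03
eef_pos: [0.4807, -0.2383, 0.0518]
ee_rot: [-3.141, -0.0, -1.698]
force: [-0.9, -1.1, 5.6]
width: 0.0077
gripper_force: 10.0
t: 4.28
eef_pos: [0.4825, -0.2385, 0.0518]
ee_rot: [-3.141, -0.0, -1.698]
force: [-0.9, 0.2, 6.4]
width: 0.008
gripper_force: 10.0
```

In the tool's units: -0.0015 m / 0.75 = -0.002, -0.001 m / 0.75 = -0.0013.

```bash
python3 nudge.py '{"finger_gap": [0,0,0],"tx": [0,0,0],"ty": [-0.0013,-0.002,-0.002],"tz": [0,0,0],"twist": [0,0,0]}' 10;  python3 nudge.py '{"finger_gap": [0,0,0],"tx": [0,0,0],"ty": [-0.0013,-0.002,-0.002],"tz": [0,0,0],"twist": [0,0,0]}' 10; python3 nudge.py '{"finger_gap": [0,0,0],"tx": [0,0,0],"ty": [-0.0013,-0.002,-0.002],"tz": [0,0,0],"twist": [0,0,0]}' 10
```

```text
t: 4.53
eef_pos: [0.4839, -0.2387, 0.0518]
ee_rot: [-3.141, -0.0, -1.698]
force: [-1.6, 0.8, 6.9]
width: 0.008
gripper_force: 10.0
t: 4.78
eef_pos: [0.4854, -0.2389, 0.0518]
ee_rot: [-3.141, -0.0, -1.698]
force: [-1.6, 0.1, 5.8]
width: 0.0079
gripper_force: 10.0
t: 5.03
eef_pos: [0.4869, -0.2391, 0.0518]
ee_rot: [-3.141, -0.0, -1.698]
force: [-1.5, -0.5, 6.4]
width: 0.0079
gripper_force: 10.0
```

In the tool's units: -0.002 m / 0.75 = -0.0027, -0.001 m / 0.75 = -0.0013.

```bash
python3 nudge.py '{"finger_gap": [0,0,0,0],"tx": [0,0,0,0],"ty": [-0.0013,-0.0027,-0.0027,-0.0027],"tz": [0,0,0,0],"twist": [0,0,0,0]}' 10;  python3 nudge.py '{"finger_gap": [0,0,0,0],"tx": [0,0,0,0],"ty": [-0.0013,-0.0027,-0.0027,-0.0027],"tz": [0,0,0,0],"twist": [0,0,0,0]}' 10
python3 - <<'E'
from u import *
f=np.array([arm.grab_frame("scene") for _ in range(2)])[0]
cv2.imwrite("pics/s2.png",f[:,:,::-1])
cv2.imwrite("pics/d.png",crop("pics/s2.png",308,420,215,300,7))
F=[]
for _ in range(4): arm.grab_frame("top");F.append(arm.get_state()["force"])
print(np.mean(F,0))
E
```

```text
t: 5.37
eef_pos: [0.489, -0.2394, 0.0518]
ee_rot: [-3.141, -0.0, -1.698]
force: [-0.7, 0.3, 5.8]
width: 0.0075
gripper_force: 10.0
t: 5.7
eef_pos: [0.4909, -0.2397, 0.0518]
ee_rot: [-3.141, -0.0, -1.698]
force: [-0.6, -0.2, 6.6]
width: 0.0079
gripper_force: 10.0
[-0.73433327 -0.36499958  5.44271465]
```

View pics/d.png

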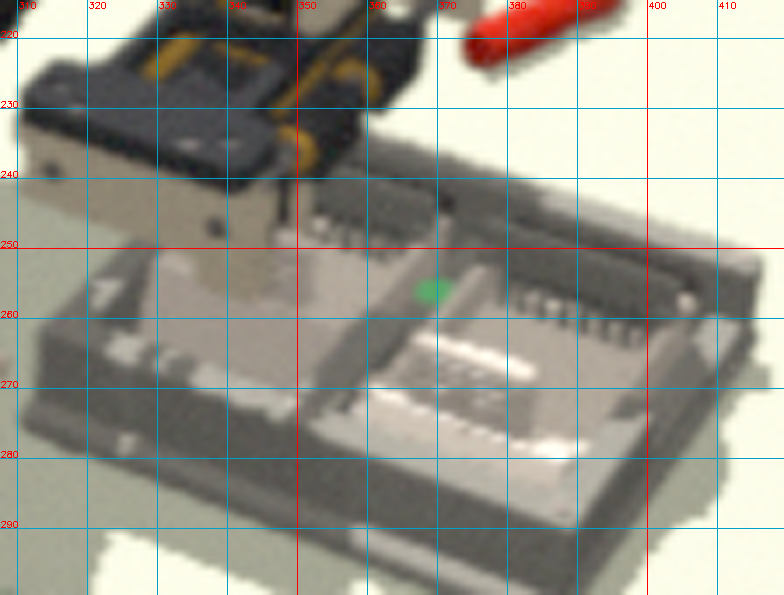

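The comb's end moved from scene (368.5,248.5) to about (371,246), so the tray has slid roughly 13 mm. I'll creep on until the spring force shows.

In the tool's units: -0.0015 m / 0.75 = -0.002, -0.001 m / 0.75 = -0.0013.

```bash
cat > f.py <<'E'
from u import *
F=[]
for _ in range(3): arm.grab_frame("top");F.append(arm.get_state()["force"])
m=np.mean(F,0);c,s=np.cos(-.127),np.sin(-.127)
print("axial %.2f lateral %.2f fz %.2f pos"%(c*m[0]+s*m[1],-s*m[0]+c*m[1],m[2]),arm.get_state()["eef_pos"].round(4))
E
for i in 1 2 3; do python3 nudge.py '{"finger_gap": [0,0,0],"tx": [0,0,0],"ty": [-0.0013,-0.002,-0.002],"tz": [0,0,0],"twist": [0,0,0]}' 10 >/dev/null; python3 f.py; done
```

```text
axial -1.50 lateral -0.01 fz 6.28 pos [ 0.4921 -0.2398  0.0518]
axial -2.68 lateral 0.12 fz 7.71 pos [ 0.4933 -0.24    0.0518]
axial -4.16 lateral 0.09 fz 9.03 pos [ 0.4943 -0.2401  0.0518]
```

Gasket contact shows at x≈0.4915 (then about 1.2 N/mm), which pins the caster in x. Now I'll release the tab, rise and go to the wedge.

In the tool's units: -0.296 m / 0.75 = -0.3947, -0.15 m / 0.75 = -0.2, -0.772 rad / 4 = -0.193.

```bash
python3 nudge.py '{"finger_gap": [0.03,0.03,0.04,0.05,0.05,0.05,0.05,0.05,0.05,0.05,0.05,0.05,0.05,0.05,0.05],"tx": [0,0,0,0,0,0,-0.2,-0.2,-0.2,-0.2,-0.3947,-0.3947,-0.3947,-0.3947,-0.3947],"ty": [0,0,0,0,0,0,0.0467,0.0467,0.0467,0.0467,0.092,0.092,0.092,0.092,0.092],"tz": [0,0,0,-0.04,-0.0933,-0.1333,-0.1333,-0.1333,-0.1333,-0.1333,-0.1333,-0.1333,-0.1333,-0.1333,-0.1333],"twist": [0,0,0,0,0,0,-0.1,-0.1,-0.1,-0.1,-0.193,-0.193,-0.193,-0.193,-0.193]}' 10; python3 - <<'E'
from u import *
np.set_printoptions(precision=4,suppress=True)
cv2.imwrite("pics/s3.png",arm.grab_frame("scene")[:,:,::-1]);cv2.imwrite("pics/t3.png",arm.grab_frame("top")[:,:,::-1])
o=np.zeros((600,800,3),np.uint8)
a=crop("pics/s3.png",308,420,226,302,5);b=crop("pics/s3.png",195,258,175,255,3.5);c=crop("pics/t3.png",323,402,186,230,5)
o[:a.shape[0],:a.shape[1]]=a;o[:b.shape[0],570:570+b.shape[1]]=b;o[380:380+c.shape[0],:c.shape[1]]=c
cv2.imwrite("pics/e.png",o)
s=arm.get_state();e=s["eef_pos"];print(e)
# finger tips expected (front/back inner tip edges)
y=s["ee_rot"][2]
for k in(-.046,-.025,.025,.046): print(k,proj("scene",e+k*np.array([np.sin(y),-np.cos(y),0])))
E
```

```text
t: 8.45
eef_pos: [0.4641, 0.0663, 0.1517]
ee_rot: [-3.14, 0.0, -0.921]
force: [0.0, 0.2, 0.5]
width: 0.0497
gripper_force: 0.0
[0.4638 0.0634 0.1514]
-0.046 [[221.4831 185.8435]]
-0.025 [[222.2577 189.6978]]
0.025 [[224.1994 199.3587]]
0.046 [[225.0587 203.6335]]
```

View pics/e.png

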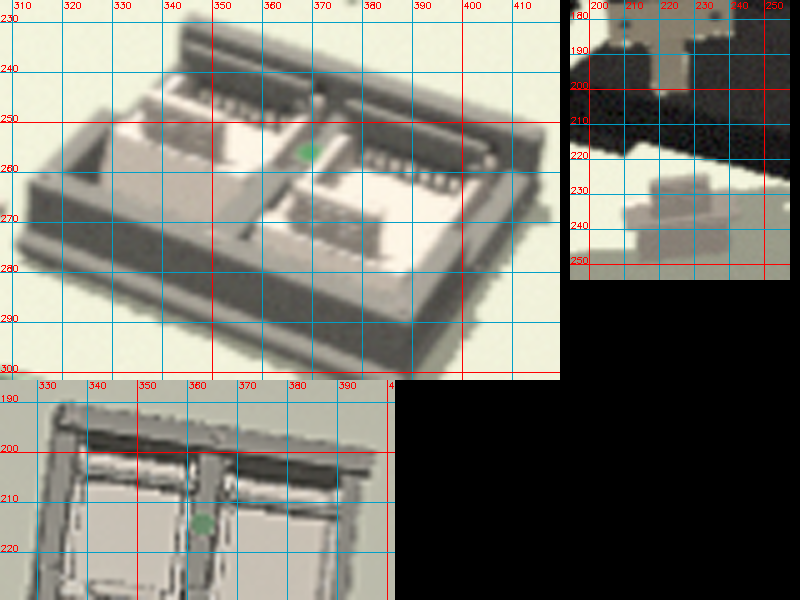

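The tray is at the gasket, with its comb end at scene ~(371,246). The bay behind the left wall is open around (335,265), and the right tray hasn't moved. I'll check the finger's position in the image against its projection to find the camera bias.

```bash
python3 - <<'E'
from u import *
im=cv2.cvtColor(cv2.imread("pics/s3.png"),cv2.COLOR_BGR2GRAY)
for r in (192,195,198,201): print(r,im[r,212:236])
print(im[194:210,222],im[194:210,225])
s=arm.get_state();e=s["eef_pos"];y=s["ee_rot"][2];tx=np.array([np.cos(y),np.sin(y),0]);ty=np.array([np.sin(y),-np.cos(y),0])
for z in (0,.01):
  for w in(-.0095,.0095): print(z,w,proj("scene",e+.0459*ty+w*tx+[0,0,z]))
t=cv2.cvtColor(cv2.imread("pics/t3.png"),cv2.COLOR_BGR2GRAY)
E
```

```text
192 [ 18  23  21  23  22  26  58  80  81  85  84  82  83  83  87 116  97  35
  22  23  23  21  19  22]
195 [22 24 22 21 21 25 59 80 83 83 85 85 86 84 90 98 77 29 20 24 21 18 19 20]
198 [19 18 19 23 22 35 77 97 87 86 85 87 84 84 84 83 58 28 22 21 17 25 22 19]
201 [ 20  20  21  20  19  17  31  77 115 127  88  50  45  43  44  46  42  21
  16  21  17  23  20  21]
[83 85 84 86 85 89 88 88 49 26 19 11  5  2  9  8] [84 84 86 83 84 85 80 43 21 20 16 12  4  7 14  7]
0 -0.0095 [[220.99022664 204.02610088]]
0 0.0095 [[229.10823445 203.20065699]]
0.01 -0.0095 [[220.69018078 200.28435237]]
0.01 0.0095 [[228.8463112  199.46490322]]
```

Units first: shifts go in shares of 75 cm and turns go in shares of 4 rad. So 0.114 m / 0.75 = 0.152, 0.1 m / 0.75 = 0.1333.

```bash
python3 nudge.py '{"finger_gap": [0.05,0.05,0.05,0.05,0.05,0,0,0,0,0,0,0,0,0],"tx": [0.002,0.002,0.002,0.002,0.002,0.002,0.002,0.002,0.002,0.002,0.002,0.002,0.002,0.002],"ty": [0.0013,0.0013,0.0013,0.0013,0.0013,0.0013,0.0013,0.0013,0.0013,0.0013,0.0013,0.0013,0.0013,0.0013],"tz": [0.0533,0.1067,0.1333,0.152,0.152,0.152,0.152,0.152,0.152,0.152,0.152,0.152,0.152,0.152],"twist": [0,0,0,0,0,0,0,0,0,0,0,0,0,0]}' 40
```

```text
t: 9.72
eef_pos: [0.4641, 0.0606, 0.0379]
ee_rot: [-3.141, -0.0, -0.926]
force: [-2.4, 0.4, 5.3]
width: 0.0098
gripper_force: 40.0
```

In the tool's units: 0.233 m / 0.75 = 0.3107, 0.1832 m / 0.75 = 0.2443, 0.771 rad / 4 = 0.1928.

```bash
python3 nudge.py '{"finger_gap": [0,0,0,0,0,0,0,0,0,0,0,0,0],"tx": [0,0,0,0.16,0.16,0.16,0.16,0.3107,0.3107,0.3107,0.3107,0.3107,0.3107],"ty": [0,0,0,0.12,0.12,0.12,0.12,0.2443,0.2443,0.2443,0.2443,0.2443,0.2443],"tz": [-0.04,-0.0933,-0.1467,-0.1533,-0.1533,-0.1533,-0.1533,-0.1533,-0.1533,-0.1533,-0.1533,-0.1533,-0.1533],"twist": [0,0,0,0.1,0.1,0.1,0.1,0.1928,0.1928,0.1928,0.1928,0.1928,0.1928]}' 40; python3 - <<'E'
from u import *
np.set_printoptions(precision=4,suppress=True)
cv2.imwrite("pics/s4.png",arm.grab_frame("scene")[:,:,::-1]);cv2.imwrite("pics/t4.png",arm.grab_frame("top")[:,:,::-1])
s=arm.get_state();e=s["eef_pos"];print(e,s["ee_rot"])
cv2.imwrite("pics/f.png",crop("pics/s4.png",295,407,190,275,7))
y=s["ee_rot"][2];ty=np.array([np.cos(y),np.sin(y),0]);tx=-np.array([np.sin(y),-np.cos(y),0])
print("wedge y dir",-ty) # tool x points to -y of wedge
for n,(a,b,z) in dict(footBL=(-.01,.033,-.037),footBR=(-.01,-.033,-.037),flBL=(-.01,.042,-.009),flBR=(-.01,-.042,-.009),plL=(-.005,.022,.026),plR=(-.005,-.022,.026)).items(): print(n,proj("scene",e+a*tx-b*ty+[0,0,z]))
E
```

```text
t: 10.8
eef_pos: [0.4569, -0.2369, 0.1518]
ee_rot: [3.14, 0.0, -1.7]
force: [0.1, 0.1, -0.9]
width: 0.0097
gripper_force: 40.0
[ 0.4574 -0.2354  0.1522] [ 3.1408  0.0003 -1.6969]
wedge y dir [ 0.1258  0.9921 -0.    ]
footBL [[323.0764 235.3281]]
footBR [[349.9922 244.3981]]
flBL [[319.9852 223.4943]]
flBR [[354.7503 234.783 ]]
plL [[329.8558 211.3114]]
plR [[348.3593 216.9998]]
```

View pics/f.png

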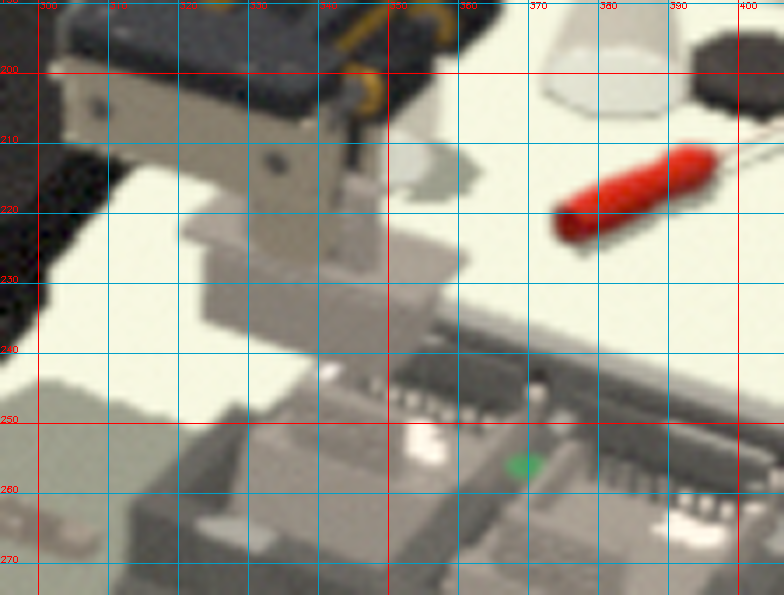

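The wedge hangs as expected: foot's left back corner seen at (323.6,235) against a predicted (323.1,235.3), flange corner (320.4,222.7) against (320.0,223.5). So it sits within about 1 mm in the hand. Lowering.

In the tool's units: 0.064 m / 0.75 = 0.0853, 0.055 m / 0.75 = 0.0733.

```bash
python3 nudge.py '{"finger_gap": [0,0,0,0],"tx": [0,0,0,0],"ty": [0,0,0,0],"tz": [0.04,0.0733,0.0853,0.0853],"twist": [0,0,0,0]}' 40; python3 nudge.py '{"finger_gap": [0,0,0],"tx": [0,0,0],"ty": [0,0,0],"tz": [0.0053,0.0107,0.0107],"twist": [0,0,0]}' 40;python3 f.py
```

```text
t: 11.23
eef_pos: [0.4562, -0.2345, 0.0866]
ee_rot: [3.137, 0.0, -1.695]
force: [0.1, -0.2, 0.2]
width: 0.0098
gripper_force: 40.0
t: 11.48
eef_pos: [0.4576, -0.2355, 0.0809]
ee_rot: [3.142, 0.0, -1.696]
force: [-2.0, 0.3, -1.5]
width: 0.01
gripper_force: 40.0
axial -2.07 lateral 0.93 fz -1.92 pos [ 0.4576 -0.2356  0.0809]
```

In the tool's units: 0.005 m / 0.75 = 0.0067, 0.003 m / 0.75 = 0.004.

```bash
python3 nudge.py '{"finger_gap": [0,0,0],"tx": [0,0,0],"ty": [0,0,0],"tz": [0.004,0.0067,0.0067],"twist": [0,0,0]}' 40;python3 f.py
```

```text
t: 11.88
eef_pos: [0.4578, -0.2359, 0.0753]
ee_rot: [-3.142, -0.0, -1.697]
force: [-1.6, 1.3, -0.7]
width: 0.0096
gripper_force: 40.0
axial -1.77 lateral -0.38 fz -2.56 pos [ 0.4577 -0.2358  0.0754]
```

In the tool's units: 0.002 m / 0.75 = 0.0027, 0.001 m / 0.75 = 0.0013.

```bash
python3 nudge.py '{"finger_gap": [0,0,0],"tx": [0,0,0],"ty": [0.0013,0.0027,0.0027],"tz": [0,0,0],"twist": [0,0,0]}' 40;python3 f.py;  python3 nudge.py '{"finger_gap": [0,0,0],"tx": [0,0,0],"ty": [0.0013,0.0027,0.0027],"tz": [0,0,0],"twist": [0,0,0]}' 40;python3 f.py
```

```text
t: 12.28
eef_pos: [0.4568, -0.2356, 0.0759]
ee_rot: [-3.139, -0.0, -1.697]
force: [1.5, -0.5, -3.5]
width: 0.0098
gripper_force: 40.0
axial 1.71 lateral 0.16 fz -3.28 pos [ 0.4568 -0.2357  0.0759]
t: 12.68
eef_pos: [0.4565, -0.2355, 0.0764]
ee_rot: [-3.136, -0.0, -1.696]
force: [6.0, -1.5, -5.9]
width: 0.01
gripper_force: 40.1
axial 6.47 lateral -0.46 fz -5.14 pos [ 0.4565 -0.2356  0.0764]
```

Back face is on the end wall (axial +6.5 N). I'll ease 3 mm forward and push down.

```bash
python3 nudge.py '{"finger_gap": [0,0,0,0,0],"tx": [0,0,0,0,0],"ty": [-0.0027,-0.004,-0.004,-0.004,-0.004],"tz": [0,0,0.0053,0.0093,0.0093],"twist": [0,0,0,0,0]}' 40;python3 f.py; python3 nudge.py '{"finger_gap": [0,0,0],"tx": [0,0,0],"ty": [0,0,0],"tz": [0.004,0.0067,0.0067],"twist": [0,0,0]}' 40;python3 f.py
```

```text
t: 13.25
eef_pos: [0.4568, -0.2356, 0.0679]
ee_rot: [-3.141, 0.0, -1.697]
force: [3.3, 0.0, -3.5]
width: 0.0094
gripper_force: 40.0
axial 3.47 lateral -0.60 fz -3.77 pos [ 0.4568 -0.2356  0.0682]
t: 13.65
eef_pos: [0.4568, -0.2357, 0.0633]
ee_rot: [-3.142, -0.0, -1.697]
force: [2.4, -0.5, -3.3]
width: 0.0096
gripper_force: 40.0
axial 3.35 lateral -1.01 fz -4.24 pos [ 0.4568 -0.2356  0.0634]
```

In the tool's units: 0.004 m / 0.75 = 0.0053, 0.002 m / 0.75 = 0.0027.

```bash
python3 nudge.py '{"finger_gap": [0,0,0],"tx": [0,0,0],"ty": [0,0,0],"tz": [0.0027,0.0053,0.0053],"twist": [0,0,0]}' 50;python3 f.py; python3 nudge.py '{"finger_gap": [0,0,0],"tx": [0,0,0],"ty": [0,0,0],"tz": [0.0027,0.0053,0.0053],"twist": [0,0,0]}' 50;python3 f.py
```

```text
t: 14.05
eef_pos: [0.4568, -0.2357, 0.0594]
ee_rot: [-3.141, -0.0, -1.697]
force: [3.3, -0.7, -1.5]
width: 0.0097
gripper_force: 50.0
axial 3.08 lateral -0.70 fz -3.09 pos [ 0.4569 -0.2357  0.0594]
t: 14.45
eef_pos: [0.4568, -0.2358, 0.0559]
ee_rot: [-3.141, -0.0, -1.697]
force: [0.3, -1.2, 5.3]
width: 0.0098
gripper_force: 50.1
axial 0.46 lateral -0.42 fz 4.38 pos [ 0.4568 -0.2358  0.0558]
```

Push force is building near the expected seated height (TCP ≈0.0555); I'll push the last bit down to a hard stop.

In the tool's units: 0.002 m / 0.75 = 0.0027, 0.001 m / 0.75 = 0.0013.

```bash
python3 nudge.py '{"finger_gap": [0,0,0],"tx": [0,0,0],"ty": [0,0,0],"tz": [0.0013,0.0027,0.0027],"twist": [0,0,0]}' 50;python3 f.py
python3 - <<'E'
from u import *
cv2.imwrite("pics/s5.png",arm.grab_frame("scene")[:,:,::-1])
cv2.imwrite("pics/g.png",crop("pics/s5.png",305,417,215,300,7))
E
```

```text
t: 14.85
eef_pos: [0.4568, -0.2358, 0.0558]
ee_rot: [-3.141, -0.001, -1.696]
force: [-6.5, 4.7, 28.7]
width: 0.0098
gripper_force: 50.1
axial -7.73 lateral 4.47 fz 27.98 pos [ 0.4568 -0.2358  0.0558]
```

View pics/g.png

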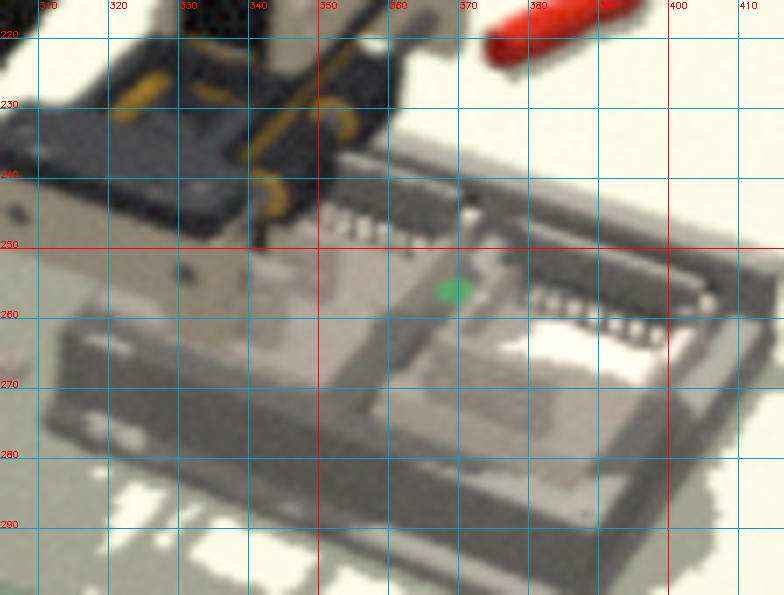

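The wedge has hit a hard stop at TCP z 0.0558, so its foot is at about 0.018, the seat height. The flange sits level on the cheeks near (320,258), the comb end is at (371.5,245), and the right tray is unchanged. I'll ease the push a little, settle and hand in.

In the tool's units: -0.0006 m / 0.75 = -0.0008.

```bash
python3 nudge.py '{"finger_gap": [0,0,0],"tx": [0,0,0],"ty": [0,0,0],"tz": [-0.0008,-0.0008,-0.0008],"twist": [0,0,0]}' 50;python3 f.py; python3 -c "
from station import arm;print(arm.job_done())"
```

```text
t: 15.3
eef_pos: [0.4568, -0.2358, 0.0558]
ee_rot: [-3.141, -0.0, -1.696]
force: [-5.3, 2.9, 20.3]
width: 0.0103
gripper_force: 50.1
axial -4.43 lateral 2.88 fz 20.64 pos [ 0.4568 -0.2358  0.0558]
the job is handed in; nothing more can be done
None
```

I handed the job in at about 15 s with the wedge down to a hard stop at its seated height in the short tray's (left) bay, still gripped at 50 N and held down with about 20 N; the hand-in returned no verdict, and I inferred the gasket compression from push force and images rather than measuring it.

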